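# Find the socket that fits the hub nut and nip the nut tight with it

## Robot

A 6-joint arm with a two-finger parallel gripper is mounted at the origin on the work surface; the furniture and walls round the work are solid. World frame = base frame: x ahead of the robot, y to its left, z up, the work surface at z = 0. Lengths are in mm, angles in rad, forces in N, time in s.
With the tool pointing down it reaches from about 350 to 875 mm from the base axis. Payload 4.2 kg.
Tool frame: the origin (TCP) lies midway between the tips of the shut fingers; the grasp point (between the pads) lies 19 mm behind it; z points along the fingers, y is the line along which they close (so a half turn about z gives the same grasp; the last joint's range is limited). The gripper opens to 85 mm and grips with 20 to 120 N. Pads are 22 mm wide; open, the fingers measure 114 mm over their backs; the gripper's body (76 mm by 85 mm) begins 54 mm behind the grasp point. The pads swing forward as they close: fully open they stand 13 mm farther back than shut.
Start: joints at [1.469, 0.385, 0.008, 0, -1.194, -0.259], TCP at [220.606, 584.75, 231.312] pointing down, gripper open.
Joint ranges: [-3.14, 3.14], [-1.21, 2.06], [-1.07, 1.41], [-3.16, 2.05], [-2.99, -0.16], [-3.1, 3.1]. Speed limits (rad/s): [2.79, 2.79, 3.14, 3.14, 3.14, 3.14].

## Interface

Orientations are given as a unit quaternion [x, y, z, w].
In Python, from bench import read_state, get_image, job_done gives the robot as it stands.
- The arm moves only by the tool servo_tool, never from a script. Its arguments are lists of equal length, an entry for each row: "rotation": the turn, a rotation vector about the world's x, y, z scaled (see below), a list of three; "slide": the shift along the world's x, y, z scaled (see below), a list of three; "grip": the opening, from -1 (shut) to 1 (fully open). In form: {"rotation": [[rx, ry, rz], ...], "slide": [[tx, ty, tz], ...], "grip": [grip, ...]}. A call has 1 to 8 rows; each row is the pose to reach, as a shift and turn from the pose commanded when the call began, turning the shorter way round; what a row does not reach only later rows make up. The controller multiplies each number of a shift by 0.2 m and each number of a turn by 360 degrees. A row lasts 1/8 s, in which the tool goes at most 62.5 mm and 10.7 degrees, less where a joint would pass 70% of its speed; a pose out of reach is approached as far as the arm can. A call with a number of a shift or a turn outside -1 to 1 is refused whole. A call with a gripper value outside its range is refused whole. The fingers move at their own pace and stop on an object; the grip force is fixed at half the most. Time passes only in rows, so rows that repeat a pose let the fingers close. It gives the time, the measured TCP pose, the force, the opening and the grip force at its end, in the units of the state.
- read_state(): the state, without advancing time (a new reading comes with each control period).
- get_image(name): name is "scene" or "top"; returns a dict with "image" (400x640x3 uint8, red, green, blue), "depth" (400x640 float32, mm along the optical axis (not along the pixel's ray), 0 where there is no reading), "camera_matrix" (3x3 intrinsics, pixels), "rvec" (rotation vector, rad) and "tvec" (3), from world to camera coordinates, as OpenCV has them. Camera axes: x right, y down, z forward; pixel columns grow to the right and rows downward; lengths in mm; the calibration is good to about 2 mm. A picture is of the moment at which its call begins.
- job_done(): hands the job in; it is judged then, once.
The state is a dict: "clock": time; "joints": joint angles; "joint_vel": joint speeds; "joint_efforts": joint torques, N m; "position": TCP position; "ee_rot": TCP orientation; "contact_force": force on the tool from outside, world axes, zero at the start; "wrist_torque": the same for the moment, N m; "gripper_width": finger opening in mm; "grasp_force": force on a finger pad.
Only numpy, scipy, OpenCV 4.12 (cv2) and the standard library are available. Lean on these libraries where they do the work, as an engineer would, in place of code of your own. Each camera call takes 0.05 s, during which the arm holds its last target. There are 200 camera calls.

## Task

The hex nut that clamps the wheel hub on its stand is only finger-tight, and one of the three look-alike sockets in the wooden block fits it: try them on the nut until you have the one that goes fully down over it and turns it without slipping, and put any that does not fit back upright in a free well of the block. With the right socket fully home on the nut, turn the nut clockwise (seen from above) until it stops, using the socket and never the fingers on the nut, and finish like that: the socket still upright and fully down on the nut, still gripped, not let go. Leave the other things on the bench where they are.

Things in the scene. Friction and masses are not known exactly. Their poses are not given: they have to be found in the camera images.
- washer_top (a point): Centre of the upper face of the round washer (52 mm across, 75.5 mm above the bench) under the hex nut; z points up. It lies on a wheel hub (aluminium, two flanges, 124 and 104 mm across) held on a dark round base 156 mm across, fixed to the bench. A 16 mm threaded stud comes up through hub, washer and nut and ends 32 mm above the washer.
- hex_nut: The steel hex nut on the washer: 24 mm across its flats, 27.7 mm across its corners, 24 mm tall, its corners chamfered on top; the stud stands 8 mm out of it. Origin on the stud's axis at the nut's underside. z points up; x points square at one of its six flats; the frame turns with the nut.
- nut_turn (a joint): Angle of the hex nut, rad. It grows as the nut is turned clockwise seen from above (tightened) and stops hard at 1.2 (tight). It starts between 0.3 and 0.7. The nut turns stiffly (0.3 N m), stays where it is left and does not rise or sink.
- socket_block: Wooden block that holds the sockets, 78 x 254 x 36 mm, fixed to the bench; origin at the centre of its underside, its long side along its y axis. It has three equal round wells, 50 mm across and 28 mm deep, in a row 78 mm apart; a socket stands in each.
- well_1 (a point): Centre of the floor of well 1 of the block (the one towards the block's +y end), 28 mm below the block's top and 8 mm above the bench.
- well_2 (a point): Centre of the floor of well 2 of the block (the middle one), 28 mm below the block's top and 8 mm above the bench.
- well_3 (a point): Centre of the floor of well 3 of the block (the one towards its -y end), 28 mm below the block's top and 8 mm above the bench.
- socket_a_mid (a point): One of three black impact sockets that look alike as they stand: round, 75 mm tall. The upper 37 mm (drive end, 20 mm square hole in its top) is 44 mm across on all three; the nose below stands in the well. This point is its centre, half-way up, 37.5 mm above its lower end. z points up out of the drive end; x points square at a flat of the hexagon inside.
- socket_b_mid (a point): One of three black impact sockets that look alike as they stand: round, 75 mm tall. The upper 37 mm (drive end, 20 mm square hole in its top) is 44 mm across on all three; the nose below stands in the well. This point is its centre, half-way up, 37.5 mm above its lower end. z points up out of the drive end; x points square at a flat of the hexagon inside.
- socket_c_mid (a point): One of three black impact sockets that look alike as they stand: round, 75 mm tall. The upper 37 mm (drive end, 20 mm square hole in its top) is 44 mm across on all three; the nose below stands in the well. This point is its centre, half-way up, 37.5 mm above its lower end. z points up out of the drive end; x points square at a flat of the hexagon inside.
- socket_a: The same socket as socket_a_mid; origin at the centre of its lower end, axes the same. In the lower end is a hexagon opening 40 mm deep. The three noses are 32, 38 and 44 mm across, their hexagons made for 19, 24 and 30 mm nuts (each opening 1.6 mm wider than that, flared 2 mm at the rim); which socket has which is not told.
- socket_b: The same socket as socket_b_mid; origin at the centre of its lower end, axes the same. In the lower end is a hexagon opening 40 mm deep. The three noses are 32, 38 and 44 mm across, their hexagons made for 19, 24 and 30 mm nuts (each opening 1.6 mm wider than that, flared 2 mm at the rim); which socket has which is not told.
- socket_c: The same socket as socket_c_mid; origin at the centre of its lower end, axes the same. In the lower end is a hexagon opening 40 mm deep. The three noses are 32, 38 and 44 mm across, their hexagons made for 19, 24 and 30 mm nuts (each opening 1.6 mm wider than that, flared 2 mm at the rim); which socket has which is not told.
- bearing: Ball bearing lying flat near the work, 47 mm across, 14 mm tall; origin at the centre of its underside. To be left alone.
- spacer: Bare metal tube standing on end, 25 mm across, 62 mm tall; origin at the centre of its underside. To be left alone.
- wrench: Flat open-ended wrench lying on the bench, 173 x 29 x 5 mm; origin at the centre of its underside. To be left alone.
- roll: Small brown abrasive roll lying on its side, 56 mm long, 24 mm across; origin at the centre of its underside. To be left alone.
Not all that is in view belongs to the job. What is shaped like the socket_b but orange is not meant.

How it is judged:
By the outcome, as a careful person would: the job done as asked, in the order asked, and still so for the second after the job is handed in, while the arm keeps its last pose, push and grip.
It also fails if it takes over 72 s, if anything falls off the work surface, if the arm or the gripper's body presses on something with over 40 N, if the wrist force passes 120 N, or if a joint passes its speed limit or range.

## Working session

There is one attempt and no reset: what is moved stays moved. The work goes in short steps, Python scripts to look and compute and a tool call to move; the robot and the scene stay as the last step left them, time stands still between calls to the robot, and variables do not carry over. Pictures are saved under pics/ and viewed, at most 10 in all, crops included, and the job is handed in when it is done.

Besides the shell and the picture viewer there is one more tool, called after ">>>" as name(argument=value, ...) on one line, values as JSON. servo_tool: Moves the arm, as the interface text tells. Shifts and turns lie within -1 to 1; 1 stands for 0.2 m of shift or 360 degrees of turn. Its arguments: {"type":"object","properties":{"rotation":{"type":"array","items":{"type":"array","items":{"type":"number","minimum":-1,"maximum":1}}},"slide":{"type":"array","items":{"type":"array","items":{"type":"number","minimum":-1,"maximum":1}}},"grip":{"type":"array","items":{"type":"number"}}},"required":["rotation","slide","grip"]}

```bash
mkdir -p pics; cat > h.py <<'E'
import numpy as np,cv2
from bench import read_state,get_image,job_done
def shot(n,f=None):
    d=get_image(n); np.savez('%s.npz'%(f or n),**d)
    if f: cv2.imwrite('pics/%s.png'%f,d['image'][...,::-1])
    return d
def cloud(d):
    R,_=cv2.Rodrigues(np.array(d['rvec'],float)); t=np.array(d['tvec'],float).reshape(3)
    K=np.array(d['camera_matrix']); Z=d['depth']; v,u=np.mgrid[:Z.shape[0],:Z.shape[1]]
    P=np.stack([(u-K[0,2])/K[0,0]*Z,(v-K[1,2])/K[1,1]*Z,Z],-1)
    W=(P-t)@R; W[Z==0]=np.nan
    return W
def proj(d,p):
    q,_=cv2.projectPoints(np.array(p,float).reshape(-1,1,3),np.array(d['rvec'],float),np.array(d['tvec'],float),np.array(d['camera_matrix']),None); return q.reshape(-1,2)
E
python3 - <<'E'
from h import *
print(read_state())
for n in('scene','top'):
    d=shot(n,n+'1'); R,_=cv2.Rodrigues(np.array(d['rvec'],float)); print(n,-R.T@np.array(d['tvec']).reshape(3),d['camera_matrix'][0])
E
```

```text
{'clock': 0.0, 'joints': array([ 1.46858585e+00,  3.85549217e-01,  6.57783511e-03, -5.15621612e-04,
       -1.19400361e+00, -2.58612596e-01]), 'joint_vel': array([ 0.00018113, -0.00154377,  0.00085962, -0.00031282,  0.00096321,
        0.00025708]), 'joint_efforts': array([ 5.63470658e-04, -3.92281079e+01,  1.88400882e+01,  4.18611601e+00,
       -4.57308037e-03,  1.80741907e-06]), 'position': array([220.41427936, 584.1927008 , 230.20477741]), 'ee_rot': array([ 9.83752248e-01, -1.79527910e-01, -1.53789140e-04,  1.10472492e-03]), 'contact_force': array([ 0.40266544,  0.07343552, -0.08833659]), 'wrist_torque': array([-0.02884376,  0.02522976,  0.01468608]), 'grasp_force': 0.0, 'gripper_width': 85.22433713886463}
scene [122.40078892 576.06445047 774.96002142] [412.28718578   0.         314.72088312]
top [460.02883851  17.66249421 989.6452496 ] [387.11501168   0.         320.51892712]
```

View pics/scene1.png

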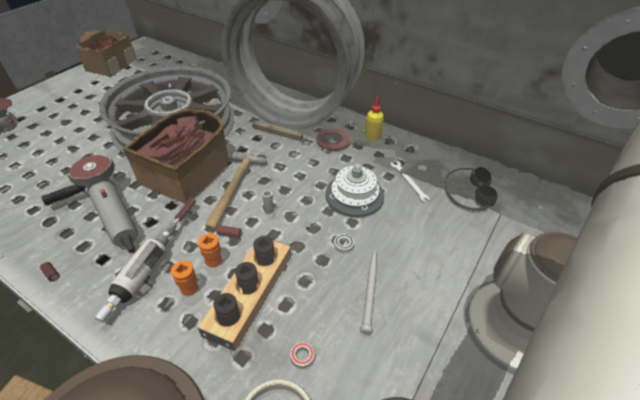

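View pics/top1.png

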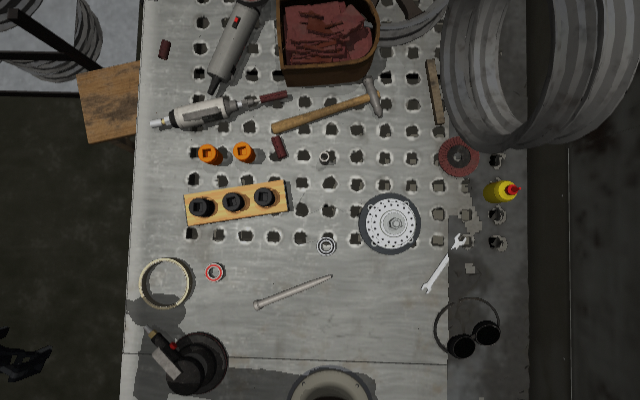

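Scene: three black sockets in the wooden block, at scene (227,308), (247,277), (263,250) and top (201,207), (233,202), (264,197). The orange look-alikes at top (209,153) and (244,152) are not meant because they are orange and outside the block. The hub with the nut is at scene (357,172), top (394,223).

```bash
python3 - <<'E'
from h import *
for n,(u0,u1,v0,v1) in {'top':(175,435,130,260),'scene':(160,410,150,350)}.items():
    d=dict(np.load(n+'1.npz')); W=cloud(d)
    c=cv2.resize(d['image'][v0:v1,u0:u1,::-1],None,fx=3,fy=3,interpolation=cv2.INTER_CUBIC); cv2.imwrite('pics/%s_c.png'%n,c)
    pts={'top':[(201,207),(233,202),(264,197),(395,223),(325,246),(324,157)],'scene':[(227,305),(247,273),(263,246),(357,168)]}[n]
    for u,v in pts: print(n,(u,v),np.round(W[v-3:v+4:3,u-3:u+4:3].reshape(-1,3)[[4,0,8]],1).tolist())
    # band clouds
    g=d['image'].astype(int).max(-1)
    m=(W[...,2]>70)&(W[...,2]<95)&(g<70)
    k,l,s,ce=cv2.connectedComponentsWithStats(m.astype(np.uint8))
    for i in range(1,k):
        if s[i,4]>60: 
            P=W[l==i]; print(n,'comp',ce[i].round(),s[i,4],P.mean(0).round(1),((P.min(0)+P.max(0))/2).round(1),np.ptp(P,axis=0).round(1))
E
```

```text
top (201, 207) [[490.7, 324.0, 60.9], [497.7, 331.8, 60.4], [483.1, 309.3, 82.9]]
top (233, 202) [[504.8, 246.9, 60.9], [511.9, 254.7, 60.1], [497.0, 234.4, 81.7]]
top (264, 197) [[518.9, 172.4, 60.8], [526.0, 180.0, 60.4], [510.5, 160.9, 86.1]]
top (395, 223) [[465.0, -135.3, 107.4], [471.7, -129.9, 98.1], [458.4, -144.0, 97.1]]
top (325, 246) [[402.1, 22.5, -3.7], [409.5, 30.3, -2.2], [394.7, 14.6, -3.3]]
top (324, 157) [[646.8, 32.6, -95.6], [627.8, 38.0, 56.3], [613.3, 23.0, 57.6]]
top comp [252.   2.] 102 [994.7 217.9  78.5] [997.3 219.9  80.2] [14.4 72.5 20.3]
top comp [361.  10.] 150 [975.2 -48.2  84.9] [965.4 -41.9  82.6] [56.2 63.5 24.5]
top comp [544.  40.] 478 [ 911.3 -486.9   82. ] [ 908.5 -487.    82.5] [217.    4.7  24.9]
top comp [459.  27.] 495 [ 939.2 -285.2   82.4] [ 942.8 -289.4   82.6] [66.9 82.5 24.9]
top comp [486.  26.] 90 [ 942.8 -350.2   82. ] [ 940.9 -351.    82.3] [42.7 12.3 23.9]
top comp [315.  57.] 381 [855.7  59.4  86.5] [859.9  48.5  82.7] [ 40.7 148.9  24.4]
top comp [326.  71.] 298 [824.   31.8  82.2] [837.2  27.9  82.5] [ 48.7 211.4  24.8]
top comp 
[... 901 characters left out ...]
.6], [451.5, -133.0, 97.7]]
scene comp [111.  99.] 71 [1267.9  -17.2   79.6] [1258.3  -15.8   79.1] [ 71.2 101.8  14.3]
scene comp [208. 126.] 101 [916.3 -76.2  81.6] [909.6 -69.7  82.6] [66.9 23.2 24.6]
scene comp [203. 158.] 143 [819.2  40.1  90.1] [822.2  39.   86.3] [ 23.7 182.7  17.3]
scene comp [107. 172.] 84 [992.9 209.6  76.9] [998.7 205.8  77.5] [26.6 57.3 14.6]
scene comp [247. 279.] 62 [489.6 257.9  76.6] [494.1 253.8  76.7] [25.  30.3 13.2]
scene comp [514. 315.] 128 [25.2 51.7 91.2] [23.1 42.  89.6] [69.8 44.8 10.2]
scene comp [224. 300.] 61 [494.9 321.3  78. ] [489.7 324.7  77.4] [21.6 21.7 14.6]
scene comp [227. 311.] 72 [473.6 334.9  77.7] [477.6 330.9  76.8] [22.3 33.  13.5]
```

View pics/top_c.png

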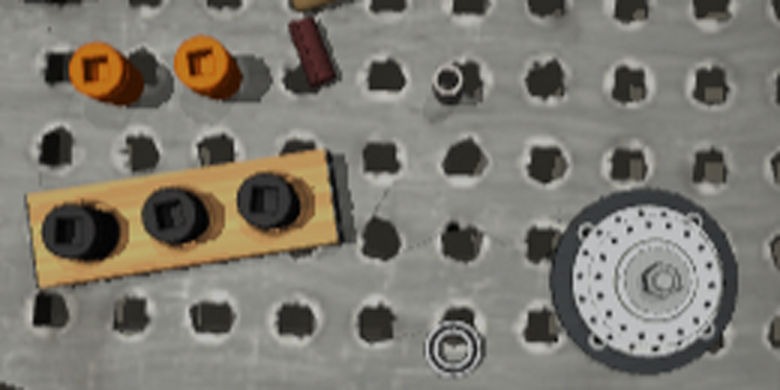

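View pics/scene_c.png

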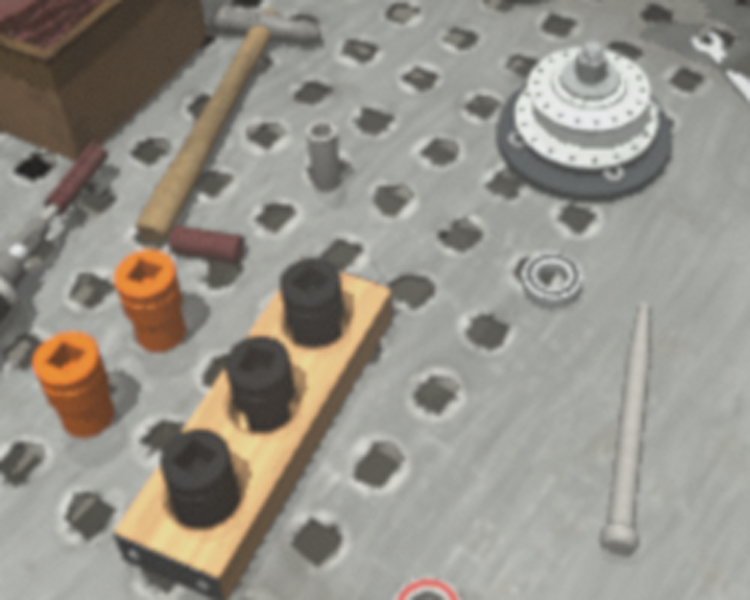

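Confirmed: three black sockets stand in the block (scene crop (200,478), (262,383), (312,302)); the orange ones are free-standing. Next, circle fits and a close look at the noses and the nut.

```bash
python3 - <<'E'
from h import *
from scipy.optimize import least_squares
t=dict(np.load('top1.npz')); s=dict(np.load('scene1.npz'))
f=lambda im,k:cv2.resize(im[...,::-1],None,fx=k,fy=k,interpolation=cv2.INTER_CUBIC)
a=f(s['image'][232:332,207:285],5.5)
b=f(t['image'][212:236,383:409],13)[:300,:338]; c=f(s['image'][155:183,340:374],10)
cv=np.zeros((600,790,3),np.uint8); cv[:a.shape[0],:a.shape[1]]=a; cv[:b.shape[0],435:435+b.shape[1]]=b; cv[315:315+c.shape[0],435:435+c.shape[1]]=c
cv2.imwrite('pics/det.png',cv)
def band(W,c,r,z0,z1):
    P=W[(np.hypot(W[...,0]-c[0],W[...,1]-c[1])<r)&(W[...,2]>z0)&(W[...,2]<z1)]; return P
def enc(P):
    (x,y),r=cv2.minEnclosingCircle(P[:,:2].astype(np.float32)); return round(x,1),round(y,1),round(r,1),len(P),P[:,2].mean().round(1)
for n,d in(('top',t),('scene',s)):
    W=cloud(d)
    for c in((490,323),(505,245),(519,171)): print(n,'sock',enc(band(W,c,32,79,88)))
    H=band(W,(465,-136),70,-5,120)
    print(n,np.histogram(H[:,2],np.arange(0,120,4)))
    for z0,z1,r in((72,79,40),(50,60,80),(95,102,25),(104,110,25),(58,72,80)):
        P=band(W,(465,-136),r,z0,z1)
        if len(P)>5: print(n,'hub',z0,z1,enc(P))
    # block top
    P=band(W,(505,245),150,33,40); print(n,'block',cv2.minAreaRect(P[:,:2].astype(np.float32)),len(P))
E
```

```text
top sock (491.7, 324.7, 22.0, 208, np.float64(82.8))
top sock (506.7, 246.2, 22.5, 215, np.float64(82.6))
top sock (520.1, 172.2, 22.1, 207, np.float64(82.7))
top (array([  0,   0, 101, 285,  48,  38,  55, 376,  53,   0,   0,   0,   0,
         0,  16, 510, 419, 172, 200,  69,   1,   4,   6,   3,  42,   9,
        33,   8,   0]), array([  0,   4,   8,  12,  16,  20,  24,  28,  32,  36,  40,  44,  48,
        52,  56,  60,  64,  68,  72,  76,  80,  84,  88,  92,  96, 100,
       104, 108, 112, 116]))
top hub 72 79 (465.7, -140.2, 29.6, 268, np.float64(75.0))
top hub 50 60 (466.3, -138.5, 51.6, 16, np.float64(59.0))
top hub 95 102 (466.1, -137.3, 12.9, 52, np.float64(98.5))
top hub 104 110 (465.7, -137.9, 7.8, 39, np.float64(106.7))
top hub 58 72 (465.5, -137.8, 52.0, 1114, np.float64(64.7))
top block ((543.55224609375, 254.7313232421875), (153.38987731933594, 254.85205078125), 10.297209739685059) 1932
scene sock (488.3, 325.5, 22.6, 305, np.float64(82.1))
scene sock (504.0, 246.8, 22.5, 247, np.float64(82.1))
scene sock (516.7, 173.6, 23.0, 214, np.float64(81.9))
scene (array([  0,   0, 101, 240,  42,  14,  60, 441,  94,   4,   0,   0,   0,
         0,  19, 356, 170,  91, 120,  31,  11,  14,  10,  14,  31,   9,
        20,   2,   0]), array([  0,   4,   8,  12,  16,  20,  24,  28,  32,  36,  40,  44,  48,
        52,  56,  60,  64,  68,  72,  76,  80,  84,  88,  92,  96, 100,
       104, 108, 112, 116]))
scene hub 72 79 (461.7, -135.2, 27.9, 148, np.float64(74.6))
scene hub 50 60 (461.7, -138.1, 51.6, 19, np.float64(58.9))
scene hub 95 102 (462.7, -137.1, 13.2, 37, np.float64(98.1))
scene hub 104 110 (462.2, -137.6, 8.7, 22, np.float64(106.4))
scene hub 58 72 (462.3, -137.7, 52.8, 634, np.float64(64.2))
scene block ((547.028076171875, 255.54144287109375), (167.1810760498047, 255.54502868652344), 10.23414421081543) 2070
```

View pics/det.png

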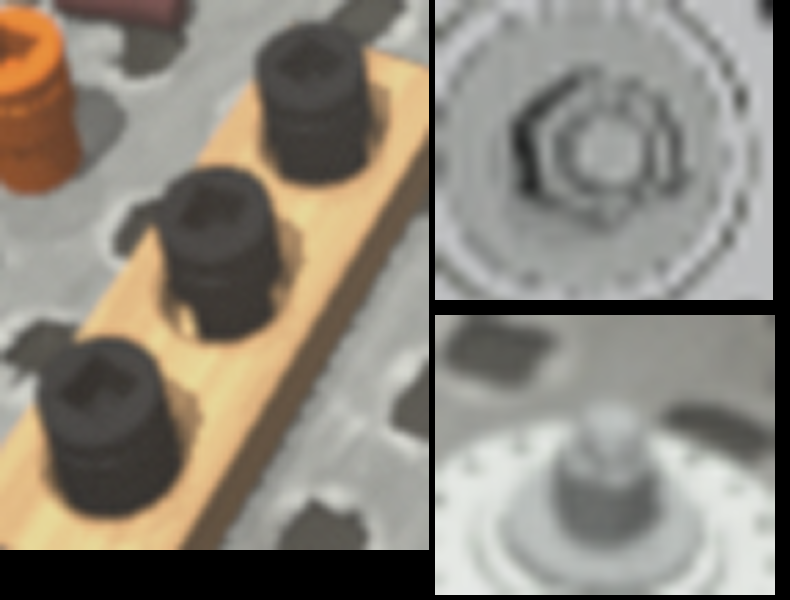

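Noses in the enlarged crop, judged by the visible 10 mm above the block:
- Near socket (110,480): the widest.
- Middle (230,300): clearly the narrowest, with a light gap beside it.
- Far (320,150): slightly stepped in, so probably the 38 mm nose (24 mm hexagon).

I'll try the far one first. Next I'll estimate the hexagon and square angles and start moving.

```bash
python3 - <<'E'
from h import *
for n,C,hub in(('top',[(491.7,324.7),(506.7,246.2),(520.1,172.2)],(465.6,-137.9)),('scene',[(488.3,325.5),(504,246.8),(516.7,173.6)],(462.4,-137.6))):
    d=dict(np.load(n+'1.npz')); W=cloud(d)
    K=np.array(d['camera_matrix']);R,_=cv2.Rodrigues(d['rvec'].astype(float));t=d['tvec'].reshape(3)
    def rect(c,z,half,N):   # orthorectify plane z
        g=np.linspace(-half,half,N); X,Y=np.meshgrid(g,g)  # col=+x,row=+y
        q=proj(d,np.stack([X+c[0],Y+c[1],0*X+z],-1).reshape(-1,3)).reshape(N,N,2).astype(np.float32)
        return cv2.remap(d['image'],q[...,0],q[...,1],cv2.INTER_CUBIC).astype(float).mean(-1),X,Y
    def harm(c,z,r0,r1,m):
        I,X,Y=rect(c,z,20,161); gx=cv2.Sobel(I,-1,1,0);gy=cv2.Sobel(I,-1,0,1); r=np.hypot(X,Y); k=(r>r0)&(r<r1)
        a=np.arctan2(gy,gx)[k];w=np.hypot(gx,gy)[k]; s=(w**2*np.exp(1j*m*a)).sum(); return np.degrees(np.angle(s))/m, abs(s)/(w**2).sum()
    for c in C: print(n,'sq',[np.round(harm(c,83,r0,r1,4),2).tolist() for r0,r1 in((7,15),(8,13),(5,14))])
    for r in((9.5,15),(10.5,14.5),(11,17)): print(n,'nut',np.round(harm(hub,99.5,*r,6),2).tolist(),np.round(harm(hub,96,*r,6),2).tolist())
E
```

```text
top sq [[-0.0, 0.71], [-0.46, 0.74], [-0.21, 0.7]]
top sq [[14.13, 0.57], [14.8, 0.62], [14.21, 0.59]]
top sq [[-1.38, 0.66], [-1.95, 0.71], [-1.73, 0.69]]
top nut [-21.23, 0.43] [-21.01, 0.45]
top nut [-21.01, 0.45] [-21.01, 0.46]
top nut [-20.43, 0.41] [-21.18, 0.4]
scene sq [[0.86, 0.5], [0.51, 0.56], [0.8, 0.52]]
scene sq [[17.04, 0.43], [17.07, 0.52], [16.55, 0.44]]
scene sq [[-3.5, 0.39], [-4.54, 0.47], [-4.28, 0.41]]
scene nut [-1.54, 0.18] [-3.25, 0.15]
scene nut [-1.39, 0.23] [-3.21, 0.18]
scene nut [-5.93, 0.14] [6.26, 0.06]
```

>>> servo_tool(slide=[[0.15, -0.2, 0], [0.3, -0.4, 0], [0.45, -0.6, 0], [0.6, -0.8, 0], [0.75, -1, 0], [0.75, -1, 0]], rotation=[[0, 0, -0.02], [0, 0, -0.04], [0, 0, -0.06], [0, 0, -0.08], [0, 0, -0.1], [0, 0, -0.1]], grip=[1, 1, 1, 1, 1, 1])

```text
clock: 0.85
position: [371.8, 382.1, 231.1]
ee_rot: [0.879, -0.477, -0.0, 0.001]
contact_force: [0.0, 1.2, -0.1]
gripper_width: 85.4
grasp_force: 0.0
```

>>> servo_tool(slide=[[0.15, -0.2, -0.07], [0.3, -0.4, -0.14], [0.45, -0.6, -0.2], [0.6, -0.8, -0.27], [0.735, -1, -0.34], [0.735, -1, -0.35], [0.735, -1, -0.35]], rotation=[[0, 0, -0.02], [0, 0, -0.03], [0, 0, -0.04], [0, 0, -0.05], [0, 0, -0.0625], [0, 0, -0.0625], [0, 0, -0.0625]], grip=[1, 1, 1, 1, 1, 1, 1])

```text
clock: 1.72
position: [517.4, 185.2, 161.0]
ee_rot: [0.771, -0.637, -0.0, 0.0]
contact_force: [-1.5, -0.0, 0.8]
gripper_width: 85.3
grasp_force: 0.0
```

```bash
python3 - <<'E'
from h import *
s=read_state();print(s['position'],s['ee_rot'],s['joints'])
t=shot('top','top2');s2=shot('scene','scene2')
f=lambda im,k:cv2.resize(im[...,::-1],None,fx=k,fy=k,interpolation=cv2.INTER_CUBIC)
a=f(s2['image'][170:320,190:330],4);b=f(t['image'][150:240,200:320],3)
cv=np.zeros((600,790-560+560+100,3),np.uint8)[:,:800];cv=np.zeros((600,800,3),np.uint8)
cv[:600,:440]=a[:,:440];cv[:270,440:800]=b;cv2.imwrite('pics/c2.png',cv)
E
```

```text
[517.43754959 185.195973   160.96122688] [ 7.70917594e-01 -6.36934814e-01 -1.25352697e-04  3.00279229e-04] [ 6.38675895e-01  3.20316181e-01 -2.79464336e-01 -1.20768688e-04
 -9.71658913e-01 -4.48842878e-01]
```

View pics/c2.png

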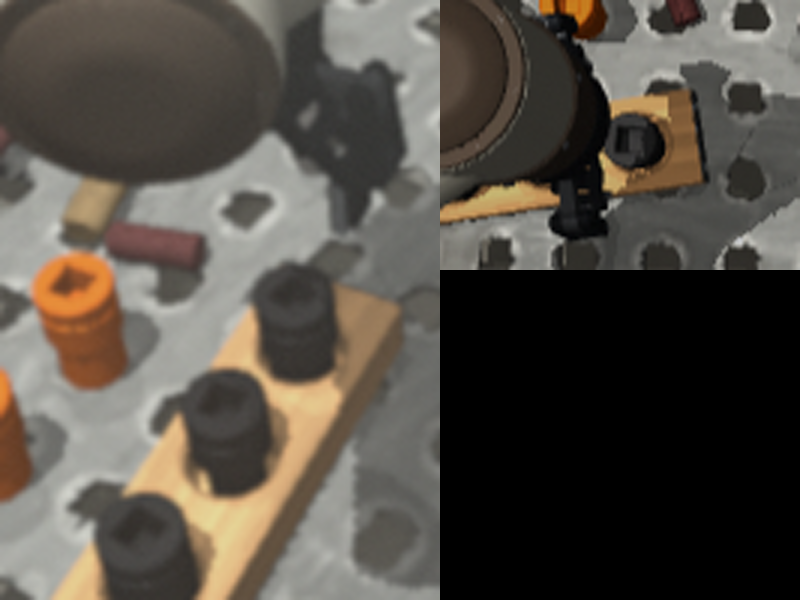

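The gripper is above and a bit left of the far socket; the far socket in the crop is at (295,320). I'll correct y, go down and close.

>>> servo_tool(slide=[[0.005, -0.061, 0], [0.005, -0.061, -0.15], [0.005, -0.061, -0.3], [0.005, -0.061, -0.45], [0.005, -0.061, -0.58], [0.005, -0.061, -0.58]], rotation=[[0, 0, 0], [0, 0, 0], [0, 0, 0], [0, 0, 0], [0, 0, 0], [0, 0, 0]], grip=[1, 1, 1, 1, 1, 1])

```text
clock: 2.58
position: [517.2, 171.9, 43.9]
ee_rot: [0.771, -0.637, -0.001, 0.002]
contact_force: [-1.1, 0.3, 1.0]
gripper_width: 85.7
grasp_force: 0.0
```

>>> servo_tool(slide=[[0, 0, 0], [0, 0, 0], [0, 0, 0], [0, 0, 0], [0, 0, 0], [0, 0, 0]], rotation=[[0, 0, 0], [0, 0, 0], [0, 0, 0], [0, 0, 0], [0, 0, 0], [0, 0, 0]], grip=[-1, -1, -1, -1, -1, -1])

```text
clock: 3.32
position: [519.6, 173.1, 46.9]
ee_rot: [0.771, -0.637, 0.001, -0.001]
contact_force: [-0.2, -1.0, 6.8]
gripper_width: 43.2
grasp_force: 60.7
```

```bash
python3 - <<'E'
from h import *
s=read_state();print({k:np.round(v,3) for k,v in s.items() if k not in('joint_vel','joint_efforts')})
E
```

```text
{'clock': np.float64(3.325), 'joints': array([ 0.618,  0.46 , -0.41 ,  0.001, -0.698, -0.429]), 'position': array([519.595, 173.104,  46.88 ]), 'ee_rot': array([ 0.771, -0.637,  0.001, -0.001]), 'contact_force': array([-0.175, -1.032,  6.761]), 'wrist_torque': array([-0.028,  0.333, -0.073]), 'grasp_force': np.float64(60.728), 'gripper_width': np.float64(43.165)}
```

>>> servo_tool(slide=[[0, 0, 0.15], [0, 0, 0.35], [0, 0, 0.65], [-0.05, -0.2, 0.7], [-0.1, -0.4, 0.7], [-0.13, -0.65, 0.7], [-0.175, -0.9, 0.7], [-0.175, -1, 0.7]], rotation=[[0, 0, 0], [0, 0, 0], [0, 0, 0], [0, 0, 0], [0, 0, -0.01], [0, 0, -0.03], [0, 0, -0.051], [0, 0, -0.051]], grip=[-1, -1, -1, -1, -1, -1, -1, -1])

```text
clock: 4.32
position: [480.8, -29.7, 184.0]
ee_rot: [-0.658, 0.753, 0.001, -0.001]
contact_force: [0.1, -0.2, -4.6]
gripper_width: 42.7
grasp_force: 62.6
```

>>> servo_tool(slide=[[-0.05, -0.25, 0], [-0.1, -0.5, 0], [-0.097, -0.553, 0], [-0.097, -0.553, 0], [-0.097, -0.553, 0]], rotation=[[0, 0, 0], [0, 0, 0], [0, 0, 0], [0, 0, 0], [0, 0, 0]], grip=[-1, -1, -1, -1, -1])

```text
clock: 4.95
position: [464.1, -137.2, 184.9]
ee_rot: [-0.659, 0.752, 0.0, -0.0]
contact_force: [0.2, 0.5, -4.4]
gripper_width: 42.5
grasp_force: 62.6
```

```bash
python3 - <<'E'
from h import *
s=read_state();print({k:np.round(v,3) for k,v in s.items() if k not in('joint_vel','joint_efforts')})
t=shot('top','top3');s2=shot('scene','scene3')
f=lambda im,k:cv2.resize(im[...,::-1],None,fx=k,fy=k,interpolation=cv2.INTER_CUBIC)
a=f(s2['image'][80:230,290:440],4);b=f(t['image'][150:290,310:450],2)[:, :200]
cv=np.zeros((600,800,3),np.uint8);cv[:,:600]=a;cv[:280,600:800]=b;cv2.imwrite('pics/c3.png',cv)
E
```

```text
{'clock': np.float64(4.95), 'joints': array([ 0.049,  0.188, -0.397, -0.001, -0.987, -0.179]), 'position': array([ 464.076, -137.249,  184.907]), 'ee_rot': array([-0.659,  0.752,  0.   , -0.   ]), 'contact_force': array([ 0.238,  0.487, -4.441]), 'wrist_torque': array([ 0.053, -0.007, -0.012]), 'grasp_force': np.float64(62.59), 'gripper_width': np.float64(42.543)}
```

View pics/c3.png

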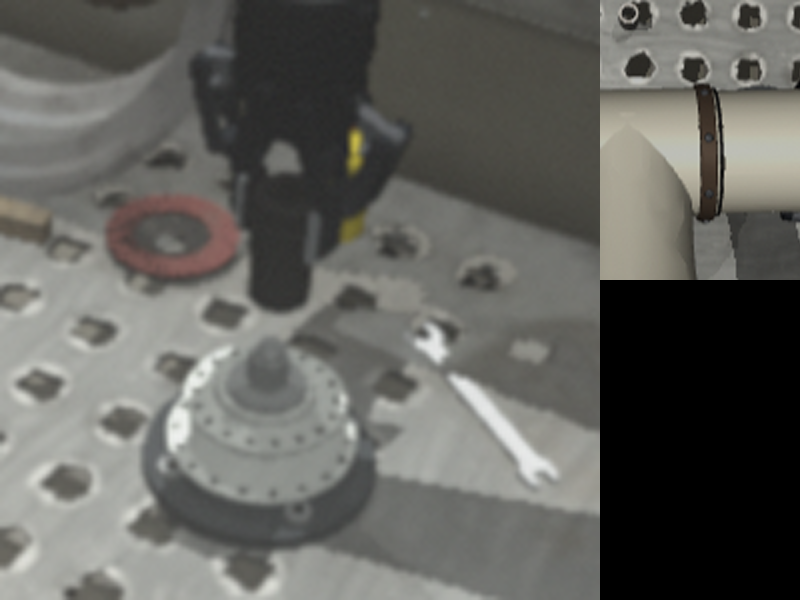

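The lifted socket hangs over the hub at crop (280,250), nose end (278,300); the nut is at (270,370). Next, measure the nose diameter and axis from the scene depth.

```bash
python3 - <<'E'
from h import *
from scipy.optimize import least_squares
d=dict(np.load('scene3.npz'));W=cloud(d)
cam=np.array([122.4,576.1])
def fit(z0,z1,c,R,r=None):
    P=W[(np.hypot(W[...,0]-c[0],W[...,1]-c[1])<R)&(W[...,2]>z0)&(W[...,2]<z1)]
    g=(lambda q:np.hypot(P[:,0]-q[0],P[:,1]-q[1])-q[2]) if r is None else (lambda q:np.hypot(P[:,0]-q[0],P[:,1]-q[1])-r)
    o=least_squares(g,[*c,18][:3 if r is None else 2],loss='soft_l1',f_scale=1)
    return o.x.round(1),len(P),round(np.abs(o.fun).mean(),2)
for z in range(130,190,5):
    P=W[(np.hypot(W[...,0]-462,W[...,1]+138)<30)&(W[...,2]>z)&(W[...,2]<z+5)]
    if len(P)>5: print(z,len(P),P.min(0).round(0),P.max(0).round(0))
for r in(None,16,19,22): print(r,fit(150,178,(462,-138),32,r))
print('nut now',fit(80,97,(462,-138),20,13),'stud',fit(100.5,106,(462,-138),14,8))
# pixel width of nose
g=d['image'].astype(float).mean(-1)
for v in range(138,158,2): print(v,g[v,345:376].astype(int).tolist(), d['depth'][v,358])
E
```

```text
145 21 [ 443. -138.  145.] [ 473. -118.  150.]
150 23 [ 442. -137.  150.] [ 473. -116.  155.]
155 29 [ 443. -142.  155.] [ 474. -118.  160.]
160 23 [ 442. -139.  160.] [ 474. -117.  165.]
165 28 [ 443. -144.  165.] [ 476. -118.  170.]
170 26 [ 443. -138.  170.] [ 476. -118.  175.]
175 24 [ 443. -134.  175.] [ 477. -119.  180.]
180 14 [ 442. -125.  181.] [ 479. -116.  185.]
185 30 [ 435. -132.  185.] [ 488. -115.  190.]
None (array([ 462. , -137.8,   18.8]), 144, np.float64(0.83))
16 (array([ 460.6, -134.8]), 144, np.float64(1.09))
19 (array([ 462.1, -138. ]), 144, np.float64(0.83))
22 (array([ 463.7, -141.2]), 144, np.float64(1.03))
nut now (array([ 463.9, -138.6]), 56, np.float64(1.1)) stud (array([ 463.8, -138.1]), 12, np.float64(1.02))
138 [108, 108, 110, 111, 114, 114, 107, 78, 53, 49, 50, 49, 52, 50, 51, 50, 51, 51, 49, 51, 50, 60, 80, 84, 72, 56, 49, 49, 47, 56, 75] 941.20776
140 [109, 107, 106, 108, 113, 113, 98, 70, 51, 49, 49, 50, 50, 51, 48, 50, 50, 48, 50, 48, 53, 70, 82, 84, 68, 52, 47, 47, 50, 63, 90] 946.7939
142 [110, 110, 106, 101, 105, 107, 101, 75, 53, 50, 47, 51, 5
[... 446 characters left out ...]
, 49, 52, 52, 50, 53, 52, 52, 49, 49, 74, 120, 138, 139, 137, 137, 132, 124, 130] 962.907
150 [140, 146, 148, 149, 149, 142, 124, 86, 57, 51, 53, 52, 50, 52, 52, 53, 51, 52, 51, 51, 49, 55, 81, 123, 139, 140, 140, 141, 142, 141, 136] 968.21906
152 [150, 152, 153, 152, 150, 145, 121, 82, 55, 52, 51, 52, 53, 52, 52, 53, 52, 52, 52, 51, 50, 61, 96, 129, 139, 141, 142, 143, 142, 132, 110] 969.6513
154 [135, 148, 160, 166, 164, 159, 142, 106, 69, 54, 52, 52, 53, 53, 53, 53, 52, 51, 52, 50, 52, 73, 115, 137, 139, 141, 143, 138, 114, 84, 69] 978.1132
156 [78, 84, 91, 97, 105, 118, 135, 145, 132, 104, 78, 63, 59, 55, 53, 53, 53, 54, 63, 75, 91, 119, 140, 145, 139, 129, 111, 103, 92, 77, 65] 980.2472
```

Nose radius 18.8 mm, so this is the 38 mm nose. The axis is within about 0.5 mm of the hub axis in the same view. Lowering gently.

>>> servo_tool(slide=[[0, 0, -0.07], [0, 0, -0.14], [0, 0, -0.2], [0, 0, -0.225], [0, 0, -0.235], [0, 0, -0.24]], rotation=[[0, 0, 0], [0, 0, 0], [0, 0, 0], [0, 0, 0], [0, 0, 0], [0, 0, 0]], grip=[-1, -1, -1, -1, -1, -1])

```text
clock: 5.8
position: [464.5, -138.1, 137.5]
ee_rot: [-0.659, 0.752, -0.0, 0.0]
contact_force: [-0.2, 0.2, -4.9]
gripper_width: 42.8
grasp_force: 62.6
```

>>> servo_tool(slide=[[0, 0, -0.005], [0, 0, -0.01], [0, 0, -0.015]], rotation=[[0, 0, 0], [0, 0, 0], [0, 0, 0]], grip=[-1, -1, -1])

```text
clock: 6.18
position: [464.7, -138.0, 134.6]
ee_rot: [-0.659, 0.752, -0.0, 0.001]
contact_force: [0.1, 0.2, -3.8]
gripper_width: 42.9
grasp_force: 62.7
```

>>> servo_tool(slide=[[0, 0, -0.007], [0, 0, -0.014], [0, 0, -0.02], [0, 0, -0.02]], rotation=[[0, 0, 0], [0, 0, 0], [0, 0, 0], [0, 0, 0]], grip=[-1, -1, -1, -1])

```text
clock: 6.68
position: [465.0, -137.9, 130.4]
ee_rot: [-0.659, 0.752, -0.001, 0.001]
contact_force: [2.0, 2.3, -4.1]
gripper_width: 43.1
grasp_force: 62.7
```

>>> servo_tool(slide=[[0, 0, -0.015], [0, 0, -0.03], [0, 0, -0.045], [0, 0, -0.06], [0, 0, -0.06]], rotation=[[0, 0, 0], [0, 0, 0], [0, 0, 0], [0, 0, 0], [0, 0, 0]], grip=[-1, -1, -1, -1, -1])

```text
clock: 7.3
position: [465.1, -137.9, 118.2]
ee_rot: [-0.659, 0.752, -0.001, 0.001]
contact_force: [4.6, 3.4, -4.1]
gripper_width: 42.9
grasp_force: 62.8
```

>>> servo_tool(slide=[[0.002, 0.001, -0.008], [0.002, 0.001, -0.014], [0.002, 0.001, -0.018], [0.002, 0.001, -0.018]], rotation=[[0, 0, 0], [0, 0, 0], [0, 0, 0], [0, 0, 0]], grip=[-1, -1, -1, -1])

```text
clock: 7.8
position: [465.1, -137.8, 114.8]
ee_rot: [-0.659, 0.752, -0.0, 0.0]
contact_force: [4.5, 3.0, -2.4]
gripper_width: 43.2
grasp_force: 62.9
```

>>> servo_tool(slide=[[0, 0, -0.004], [0, 0, -0.006], [0, 0, -0.006]], rotation=[[0, 0, 0], [0, 0, 0], [0, 0, 0]], grip=[-1, -1, -1])

```text
clock: 8.18
position: [465.2, -137.8, 114.4]
ee_rot: [-0.659, 0.752, -0.001, 0.0]
contact_force: [2.3, 5.0, 3.6]
gripper_width: 42.6
grasp_force: 63.5
```

Fully down on the washer: z 114.4 matches the expected 114.4, and the contact force rose. Now turning clockwise.

>>> servo_tool(slide=[[0, 0, -0.003], [0, 0, -0.003], [0, 0, -0.003], [0, 0, -0.003], [0, 0, -0.003], [0, 0, -0.003], [0, 0, -0.003]], rotation=[[0, 0, -0.01], [0, 0, -0.02], [0, 0, -0.03], [0, 0, -0.04], [0, 0, -0.05], [0, 0, -0.06], [0, 0, -0.06]], grip=[-1, -1, -1, -1, -1, -1, -1])

```text
clock: 9.05
position: [465.9, -137.6, 114.4]
ee_rot: [-0.507, 0.862, -0.001, 0.001]
contact_force: [2.3, 6.1, 5.9]
gripper_width: 42.4
grasp_force: 63.6
```

```bash
cat > st.py <<'E'
from h import *
s=read_state();q=s['ee_rot'];print(s['clock'],s['position'].round(1),'yaw',round(np.degrees(2*np.arctan2(q[1],q[0]))%360,1),'F',s['contact_force'].round(1),'T',s['wrist_torque'].round(2),'j6',s['joints'][5].round(3),s['gripper_width'].round(1))
E
python3 st.py
```

```text
Traceback (most recent call last):
  File "st.py", line 2, in <module>
    s=read_state();q=s['ee_rot'];print(s['clock'],s['position'].round(1),'yaw',round(np.degrees(2*np.arctan2(q[1],q[0]))%360,1),'F',s['contact_force'].round(1),'T',s['wrist_torque'].round(2),'j6',s['joints'][5].round(3),s['gripper_width'].round(1))
                                                                                                                                                                                                                            ^^^^^^^^^^^^^^^^^^^^^^^^
AttributeError: 'float' object has no attribute 'round'
```

```bash
sed -i "s/,s\['gripper_width'\].round(1)//" st.py; python3 st.py
```

```text
9.05 [ 465.9 -137.6  114.4] yaw 240.9 F [2.3 6.1 5.9] T [ 1.85 -0.77  0.14] j6 -0.556
```

>>> servo_tool(slide=[[0, 0, 0], [0, 0, 0], [0, 0, 0], [0, 0, 0]], rotation=[[0, 0, -0.01], [0, 0, -0.02], [0, 0, -0.03], [0, 0, -0.03]], grip=[-1, -1, -1, -1])

```text
clock: 9.55
position: [466.1, -137.7, 114.4]
ee_rot: [-0.424, 0.906, -0.001, 0.001]
contact_force: [3.0, 5.7, 5.1]
gripper_width: 42.8
grasp_force: 63.6
```

```bash
python3 st.py
```

```text
9.55 [ 466.1 -137.7  114.4] yaw 230.1 F [3.  5.7 5.1] T [ 1.67 -0.81  0.12] j6 -0.744
```

>>> servo_tool(slide=[[0, 0, 0], [0, 0, 0], [0, 0, 0]], rotation=[[0, 0, -0.01], [0, 0, -0.02], [0, 0, -0.02]], grip=[-1, -1, -1])

```text
clock: 9.93
position: [466.3, -137.8, 114.4]
ee_rot: [-0.366, 0.931, -0.001, 0.002]
contact_force: [3.5, 4.9, 4.7]
gripper_width: 42.7
grasp_force: 63.5
```

```bash
python3 st.py
```

```text
9.925 [ 466.3 -137.8  114.4] yaw 223.0 F [3.5 4.9 4.7] T [ 1.55 -0.91  0.13] j6 -0.87
```

>>> servo_tool(slide=[[0, 0, 0], [0, 0, 0], [0, 0, 0]], rotation=[[0, 0, -0.01], [0, 0, -0.02], [0, 0, -0.02]], grip=[-1, -1, -1])

```text
clock: 10.3
position: [466.4, -137.9, 114.4]
ee_rot: [-0.307, 0.952, -0.001, 0.002]
contact_force: [3.9, 3.7, 4.4]
gripper_width: 42.8
grasp_force: 63.5
```

```bash
python3 st.py
```

```text
10.3 [ 466.4 -137.9  114.4] yaw 215.8 F [3.9 3.7 4.4] T [ 1.38 -1.01  0.14] j6 -0.996
```

>>> servo_tool(slide=[[0, 0, 0], [0, 0, 0], [0, 0, 0]], rotation=[[0, 0, -0.01], [0, 0, -0.02], [0, 0, -0.02]], grip=[-1, -1, -1])

```text
clock: 10.68
position: [466.4, -138.0, 114.5]
ee_rot: [-0.248, 0.969, -0.001, 0.002]
contact_force: [4.1, 3.8, 4.2]
gripper_width: 42.9
grasp_force: 63.4
```

```bash
python3 st.py
```

```text
10.675 [ 466.4 -138.   114.5] yaw 208.7 F [4.1 3.8 4.2] T [ 1.09 -1.01  0.7 ] j6 -1.119
```

>>> servo_tool(slide=[[0, 0, 0], [0, 0, 0], [0, 0, 0]], rotation=[[0, 0, -0.01], [0, 0, -0.02], [0, 0, -0.02]], grip=[-1, -1, -1])

```text
clock: 11.05
position: [465.6, -138.5, 114.4]
ee_rot: [-0.187, 0.982, -0.001, 0.001]
contact_force: [1.5, 1.4, 6.2]
gripper_width: 42.6
grasp_force: 63.5
```

```bash
python3 st.py
```

```text
11.05 [ 465.6 -138.5  114.4] yaw 201.6 F [1.5 1.4 6.2] T [ 0.36 -0.58  0.89] j6 -1.244
```

>>> servo_tool(slide=[[0, 0, -0.002], [0, 0, -0.003], [0, 0, -0.003], [0, 0, -0.003]], rotation=[[0, 0, -0.005], [0, 0, -0.012], [0, 0, -0.012], [0, 0, -0.012]], grip=[-1, -1, -1, -1])

```text
clock: 11.55
position: [465.2, -138.7, 114.3]
ee_rot: [-0.15, 0.989, -0.001, 0.0]
contact_force: [-0.1, 2.7, 9.6]
gripper_width: 42.6
grasp_force: 64.3
```

```bash
python3 st.py; python3 - <<'E'
from h import *
s2=shot('scene','scene4')
a=cv2.resize(s2['image'][90:230,290:440,::-1],None,fx=4,fy=4,interpolation=cv2.INTER_CUBIC);cv2.imwrite('pics/c4.png',a)
E
```

```text
11.55 [ 465.2 -138.7  114.3] yaw 197.2 F [-0.1  2.7  9.6] T [ 0.49 -0.09  0.81] j6 -1.32
```

View pics/c4.png

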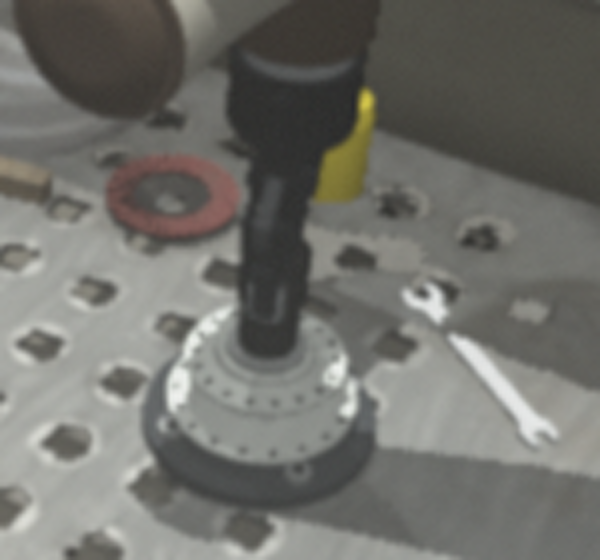

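The socket nose sits flush on the washer (crop (270,350)), upright. Torque has levelled off at 0.8–0.9 N m, well above the nut's 0.3, so the nut is at its stop. Handing in.

```bash
python3 -c "
from bench import job_done;print(job_done())"
```

```text
the job is handed in; nothing more can be done
None
```

The far socket (38 mm nose, 24 mm hexagon) fitted the nut on the first try; it is fully down, has turned the nut clockwise until the torque levelled off at about 0.85 N m, which I take as the stop, and is still gripped upright, with the other two sockets never moved; the job is handed in, but no verdict came back.

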